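Slide the battery box cover home until it clicks

TASK

Close the battery box: lay the loose cover flat in the open front of the box's track with its springy tongue pointing at the keeper bar, then slide it under the lips until the tongue clicks up behind the bar and holds, and let go. Feel for the click and stop pushing there: the rubber stops just behind it must not be squeezed hard (no more than about 10 N), nor the cover jammed into the box. Leave the other things on the bench where they are.

Things in the scene. Friction and masses are not known exactly. Their poses are not given: they have to be found in the camera images.
- case: Grey battery box fixed to the bench, 205 x 108 mm, 59 mm high, cell tubes in its bay. Origin on its mid-plane at bench height, z up; x is the way the cover slides home (away from the robot), y to the left of that. It runs from x = -104 to 101 mm. The cover's underside slides on the track floor at z = 46 mm. Nominal home puts the plate's centre at x = 0.
- track_lips (a point): Point on the track floor, mid-width, where the lips begin (x = -24 mm in the box's frame; same axes). Toward the robot 80 mm of track are open above and 88 mm wide between walls 6.5 mm high, narrowing over the last 16 mm. Beyond it the track is 79 mm wide for 74 mm, and lips (underside 6.5, top 11 mm above floor, 68 mm between them) reach over the cover's sides.
- keeper_mean (a point): Mean place of the keeper bar's rear lower edge: mid-width, 5 mm above track floor, 82 mm past the lips' start. The bar is 6 mm thick along x, top 13 mm above floor, on an aluminium bracket. The bracket is set up to 12 mm nearer or farther along x (differs from box to box; this point does not show it). It carries two rubber stops that the plate meets 2 mm after the click.
- cover: Loose grey cover, 0.1 to 0.2 kg, lying on its flat underside: plate 72 x 76 x 5 mm (x, y, z) with a grip rib and a tongue. Origin: centre of the plate's underside; x points to the tongue (the way it slides home), z up.
- cover_grip (a point): Centre of the cover's upright grip rib: 21 mm above the cover's underside, 20 mm behind (-x of) the plate's centre; cover's axes. The rib is 28 mm long (x, the way it slides), 12 mm thick (y), from 5 to 37 mm above the underside.
- cover_barb (a point): Top of the holding face of the round-crested barb on the cover's springy tongue: 58 mm ahead (+x) of the plate's centre, 9 mm above the underside. The tongue is 22 mm wide, its tip 17 mm farther on, with a ramp from tip to barb. Pressing it past the bar takes roughly 3 to 8 N; after the click only the spring pin resists, until the rubber stops.
- cover_tab (a joint): Bend of the tongue, rad: 0 = relaxed (straight), grows to about 0.13 as the barb is pressed down under the bar, back to 0 when it has clicked up behind it.
- plunger (a joint): Spring pin on the keeper that the plate's rear edge pushes in, m: 0 = free; first touched 3 mm before the click position, 0.002 to 0.003 when the cover is latched, 0.005 where the rubber stops are met. 1 N to start, 0.5 N per mm; it pushes an unlatched cover back.
- buffer (a joint): Squeeze of the two rubber stops on the keeper (7 mm blocks, one each side of the tongue), m: 0 = untouched, grows as the plate is pressed on them after the click, 6.5 N per mm together. Squeezed more than 1.5 mm (10 N) they are damaged.
- pliers: Pliers, 52 x 132 x 11 mm, on the bench; a bystander. Origin: centre of its underside.
- screw_dish: Round dish with screws, 94 mm wide, 18 mm high; a bystander. Origin: centre of its underside.
- hard_drive: Small drive in a sheet carrier, 72 x 110 x 12 mm; a bystander. Origin: centre of its underside.
- driver: Small screwdriver with a blue handle, 18 x 137 x 18 mm; a bystander. Origin: about its middle, at its underside.
Things that resemble listed ones, but are neither listed nor needed, are in the scene too. What is shaped like the cover but pink is not meant.

How it is judged:
By the outcome, as a careful person would: the job done as asked, in the order asked, and still so for the second after the job is handed in, with the robot touching nothing.
It also fails if it takes over 64 s, if anything falls off the work surface, if the arm or the gripper's body presses on something with over 40 N, if the wrist force passes 120 N, or if a joint passes its speed limit or range.

ROBOT

A 7-joint arm with a two-finger parallel gripper is mounted at the origin on a cart in front of the work surface, level with it; the furniture and walls round the work are solid. World frame = base frame: x ahead of the robot, y to its left, z up, the work surface at z = 0. Lengths are in mm, angles in degrees, forces in N, time in s.
With the tool pointing down it reaches from about 350 to 900 mm from the base axis. Payload 8.1 kg.
Tool frame: the origin (TCP) lies at the very end of the fingers, on their centre line; the grasp point (between the pads) lies 19 mm behind it; z points along the fingers, y is the line along which they close (so a half turn about z gives the same grasp; the last joint's range is limited). The gripper opens to 92 mm and grips with 3 to 60 N. Pads are 19 mm wide; open, the fingers measure 130 mm over their backs; the gripper's body (75 mm by 190 mm) begins 47 mm behind the grasp point.
Start: joints at [64.939, 24.895, 1.432, 90.138, -0.665, 64.973, -4.303], TCP at [205.34, -590.32, 226.742] pointing down, gripper open.
Joint ranges: [-149.89, 149.89], [-25.12, 119.58], [-72.63, 75.52], [4.76, 147.25], [-75.54, 255.54], [6.69, 114.76], [-157.13, 157.13]. Speed limits (degrees/s): [127.2, 127.2, 172.46, 172.46, 180, 180, 180].

INTERFACE

Orientations are given as [roll, pitch, yaw] about the fixed x, y, z axes, in that order (R = Rz(yaw) Ry(pitch) Rx(roll)).
In Python, from workcell import bot gives the robot as it stands. The module is installed in compiled form; this text tells all that it offers.
- The arm moves only by the tool carry_out, never from a script. Its argument "increments" is a list of rows, each an object with "fingers": the finger opening in mm, from 0 to 91.8; "delta_pos": the shift along the tool's x, y, z in mm, a list of three; "twist": the turn about the tool's z in degrees. A call has 1 to 5 rows; each row shifts and turns the commanded pose from where the row before left it, along the tool's axes as they then stand; what a row does not reach is not made up. A row lasts 1/10 s, in which the tool goes at most 50 mm and 8.59 degrees, less where a joint would pass 70% of its speed; a pose out of reach is approached as far as the arm can. A call is refused whole if a number of a shift passes 50 or a number of a turn 8.59, either way. A call with a gripper value outside its range is refused whole. The fingers move at their own pace and stop on an object; the grip force is fixed at half the most. Time passes only in rows, so rows that do not move let the fingers close. It gives the time, the measured TCP pose, the force, the opening and the grip force at its end, in the units of the state.
- bot.get_obs(): the state, without advancing time (a new reading comes with each control period).
- bot.grab_frame(name): name is "scene" or "side" or "wrist"; returns a dict with "pixels" (480x640x3 uint8, red, green, blue), "depth" (480x640 float32, mm along the optical axis (not along the pixel's ray), 0 where there is no reading), "fx", "fy", "cx", "cy" (pixels), "k1" (the pictures are not rectified: a ray, as slopes to the right and down, at radius r is drawn at 1 + k1 r^2 times it, then the intrinsics apply), "xyz" and "rotation" of the camera in the world; the wrist camera has in their place "T_tool_cam" (4x4, takes a point from camera to tool coordinates, whose origin is the TCP and whose axes are the flange's). Camera axes: x right, y down, z forward; pixel columns grow to the right and rows downward; lengths in mm; the calibration is good to about 2 mm. A picture is of the moment at which its call begins: read the wrist's pose just before it.
- bot.hand_in(): hands the job in; it is judged then, once.
The state is a dict: "time_s": time; "joint_pos": joint angles; "joint_vel": joint speeds; "effort": joint torques, N m; "ee_pos": TCP position; "orientation": TCP orientation; "contact_force": force on the tool from outside, world axes, zero at the start; "ft_torque": the same for the moment, N m; "opening": opening from 0.0 (shut) to 1.0 (fully open); "gripper_force": force on a finger pad.
Only numpy, scipy, OpenCV 4.12 (cv2) and the standard library are available. Lean on these libraries where they do the work, as an engineer would, in place of code of your own. Each camera call takes 0.05 s, during which the arm holds its last target. There are 200 camera calls.

## Working session

There is one attempt and no reset: what is moved stays moved. The work goes in short steps, Python scripts to look and compute and a tool call to move; the robot and the scene stay as the last step left them, time stands still between calls to the robot, and variables do not carry over. Pictures are saved under pics/ and viewed, at most 10 in all, crops included, and the job is handed in when it is done.

Besides the shell and the picture viewer there is one more tool, called after ">>>" as name(argument=value, ...) on one line, values as JSON. carry_out: Moves the arm, as the interface text tells. Its arguments: {"type":"object","properties":{"increments":{"type":"array"}},"required":["increments"]}

```bash
mkdir -p pics; cat > h.py <<'E'
import numpy as np, cv2
from scipy.spatial.transform import Rotation as R
from workcell import bot
def pose():
    o=bot.get_obs(); return np.array(o['ee_pos']),R.from_euler('xyz',o['orientation'],degrees=True).as_matrix()
def grab(name):
    p,Rt=pose(); f=bot.grab_frame(name)
    if name=='wrist':
        T=np.array(f['T_tool_cam']); f['Rw']=Rt@T[:3,:3]; f['tw']=Rt@T[:3,3]+p
    else:
        r=np.array(f['rotation'],float)
        f['Rw']=r if r.shape==(3,3) else (R.from_euler('xyz',r,degrees=True).as_matrix() if r.size==3 else None); f['tw']=np.array(f['xyz'])
    return f
def cloud(f):
    K=np.array([[f['fx'],0,f['cx']],[0,f['fy'],f['cy']],[0,0,1.]])
    v,u=np.mgrid[:480,:640]
    xy=np.stack([(u-f['cx'])/f['fx'],(v-f['cy'])/f['fy']],-1); d=xy.copy()
    for _ in range(8): xy=d/(1+f['k1']*(xy**2).sum(-1,keepdims=True))
    P=np.concatenate([xy,np.ones((480,640,1))],-1)*f['depth'][...,None]
    W=P@f['Rw'].T+f['tw']; W[f['depth']==0]=np.nan
    return W
def save(f,n): cv2.imwrite('pics/'+n,f['pixels'][...,::-1])
E
python3 - <<'E'
from h import *
o=bot.get_obs(); print(o)
for n in('scene','side'):
    f=grab(n); save(f,n+'0.png'); print(n,f['tw'],f['rotation'],f['fx'],f['k1']); np.save(n+'0.npy',cloud(f))
E
```

```text
{'time_s': 0.0, 'joint_pos': array([64.93913208, 24.93598463,  1.43223836, 90.18928001, -0.66560654,
       64.97095715, -4.30399578]), 'joint_vel': array([-0.02735489, -0.04685706,  0.01160255,  0.08284036,  0.07398685,
       -0.08819486,  0.00182645]), 'effort': array([-4.69493643e-04, -6.67861319e+01,  9.84351262e-01, -3.14460719e+01,
       -6.07128488e-02,  4.28659958e-02,  9.25015524e-05]), 'ee_pos': array([ 205.13440283, -589.8491303 ,  225.94908788]), 'orientation': array([-1.79912445e+02,  7.71369199e-03,  1.91755664e+01]), 'contact_force': array([ 0.52682369, -0.04403288, -0.16790251]), 'ft_torque': array([-0.06437847, -0.00659314,  0.03658803]), 'gripper_force': 0.0, 'opening': 0.9986295797373144}
scene [ -35.24334675  653.30241051 1023.41755558] [-1.37026498e+02  1.23542249e-01 -1.39940508e+02] 535.2591323889128 -0.06398100036113141
side [  615.30061956 -1229.74284843   876.83359856] [-125.05737279   -0.44741101    2.60734722] 602.0950172249447 0.017134024707343452
```

View pics/scene0.png

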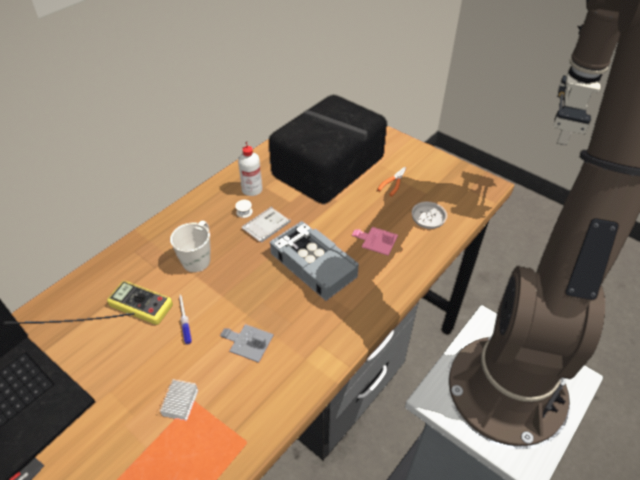

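View pics/side0.png

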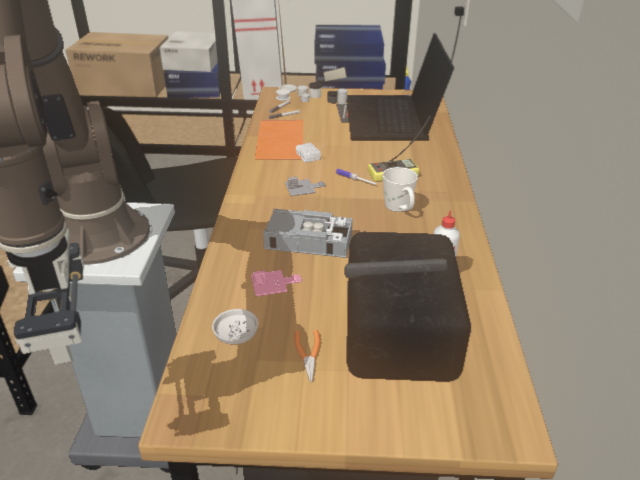

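The scene view shows the grey cover at (248,340), the pink decoy at (378,240), the box at (315,258), and the keeper at its far upper left near (290,238). Two things could be taken for the cover: grey at scene (248,340) and pink at (378,240). The grey one matches the description. Next I measure it and check a crop.

```bash
python3 - <<'E'
from h import *
im=cv2.imread('pics/scene0.png'); si=cv2.imread('pics/side0.png')
a=cv2.resize(im[310:370,210:290],(400,300),interpolation=cv2.INTER_CUBIC)
b=cv2.resize(im[215:305,260:380],(400,300),interpolation=cv2.INTER_CUBIC)
cc=cv2.resize(si[165:210,270:330],(400,300),interpolation=cv2.INTER_CUBIC)
d=cv2.resize(si[195:270,255:355],(400,300),interpolation=cv2.INTER_CUBIC)
cv2.imwrite('pics/c1.png',np.vstack([np.hstack([a,b]),np.hstack([cc,d])]))
for n,px in(('scene',[(248,340),(228,334),(315,258),(378,240),(338,270),(290,238)]),('side',[(303,186),(318,185),(285,235),(340,225),(268,283)])):
    W=np.load(n+'0.npy')
    for u,v in px: print(n,u,v,np.round(W[v,u]))
for n,(x0,x1,y0,y1) in {'scene':(215,280,315,368),'side':(280,332,172,200)}.items():
    W=np.load(n+'0.npy')[y0:y1,x0:x1].reshape(-1,3)
    W=W[~np.isnan(W[:,0])]; 
    z=W[:,2]; print(n,np.histogram(z,bins=np.arange(-6,50,2))[0])
    m=(z>2.5)
    print(cv2.minAreaRect(W[m,:2].astype(np.float32)), W[m].min(0),W[m].max(0)); r=z>25; print('rib',W[r].mean(0),r.sum())
E
```

```text
scene 248 340 [495. 265.   9.]
scene 228 334 [542. 281.   5.]
scene 315 258 [526.  -1.  26.]
scene 378 240 [ 454. -169.    3.]
scene 338 270 [452.   2.  42.]
scene 290 238 [619. -13.  25.]
side 303 186 [500. 269.   3.]
side 318 185 [543. 279.   2.]
side 285 235 [479. -43.  47.]
side 340 225 [611.   9.  47.]
side 268 283 [ 452. -173.    4.]
scene [149 509 882 722 422 353 182  47  12  14   5   4   6  10   7   6   4   8
   9  12  14  24  11   3   0   0   0]
((499.4518737792969, 265.7460632324219), (148.2020721435547, 131.87533569335938), 40.34513473510742) [405.90677421 178.66688588   2.51024612] [595.9253419  354.96170947  40.93389313]
rib [467.88589995 257.51842607  34.25088333] 89
side [ 37 150 345 339 230 144  74  24  14   4   3   6   9   7   3   9   4   6
   8   8   8   8   5   1   0   0   0]
((506.2803649902344, 274.53704833984375), (151.01171875, 158.06260681152344), 3.1315243244171143) [427.69216684 194.48892936   2.5019655 ] [582.89913872 355.31124778  41.61200302]
rib [471.47367765 253.29174387  32.7453602 ] 53
```

View pics/c1.png

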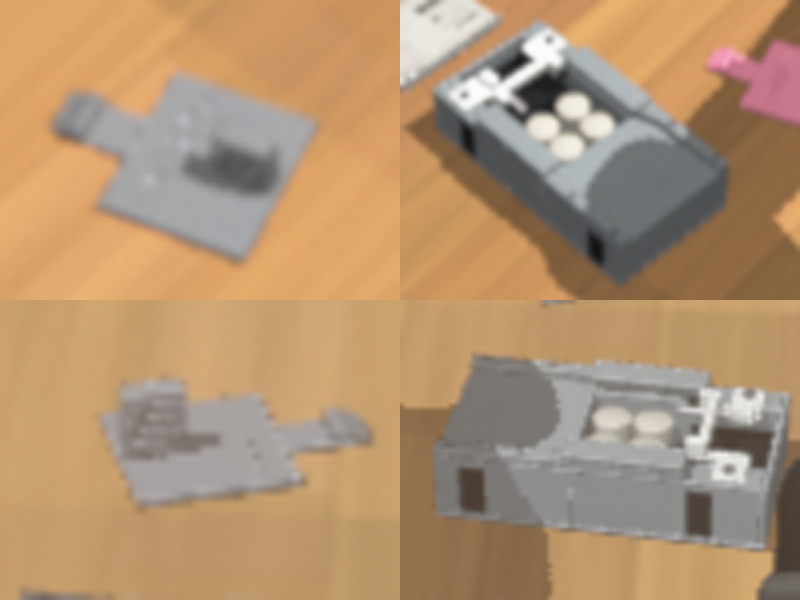

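The crop confirms the flat grey cover. Its rib is at about (470,255), its tongue points at a yaw of about +18°, and the box is near (525,0). I go over the box first for a look with the wrist camera.

>>> carry_out(increments=[{"fingers": 91.8, "delta_pos": [28.3, -27.6, -5], "twist": 0}, {"fingers": 91.8, "delta_pos": [28.3, -27.6, -5], "twist": 0}, {"fingers": 91.8, "delta_pos": [28.3, -27.6, -5], "twist": 0}, {"fingers": 91.8, "delta_pos": [28.3, -27.6, -5], "twist": 0}, {"fingers": 91.8, "delta_pos": [28.3, -27.6, -5], "twist": 0}])

```text
time_s: 0.6
ee_pos: [294.0, -411.8, 251.6]
orientation: [-180.0, 0.0, 19.2]
contact_force: [0.8, -0.5, -0.4]
opening: 0.999
gripper_force: 0.0
```

>>> carry_out(increments=[{"fingers": 91.8, "delta_pos": [28.3, -27.6, -5], "twist": 0}, {"fingers": 91.8, "delta_pos": [28.3, -27.6, -5], "twist": 0}, {"fingers": 91.8, "delta_pos": [28.3, -27.6, -5], "twist": 0}, {"fingers": 91.8, "delta_pos": [28.3, -27.6, -5], "twist": 0}, {"fingers": 91.8, "delta_pos": [28.3, -27.6, -5], "twist": 0}])

```text
time_s: 1.1
ee_pos: [382.2, -235.1, 276.8]
orientation: [-180.0, 0.0, 19.2]
contact_force: [1.0, 0.1, -0.0]
opening: 1.001
gripper_force: 0.0
```

>>> carry_out(increments=[{"fingers": 91.8, "delta_pos": [28.3, -27.6, -5], "twist": 0}, {"fingers": 91.8, "delta_pos": [28.3, -27.6, -5], "twist": 0}, {"fingers": 91.8, "delta_pos": [28.3, -27.6, -5], "twist": 0}, {"fingers": 91.8, "delta_pos": [28.3, -27.6, -5], "twist": 0}, {"fingers": 91.8, "delta_pos": [28.3, -27.6, -5], "twist": 0}])

```text
time_s: 1.6
ee_pos: [470.5, -58.3, 301.8]
orientation: [180.0, 0.0, 19.2]
contact_force: [1.2, -1.1, -0.1]
opening: 1.001
gripper_force: 0.0
```

>>> carry_out(increments=[{"fingers": 91.8, "delta_pos": [0, 0, 0], "twist": 0}, {"fingers": 91.8, "delta_pos": [0, 0, 0], "twist": 0}])

```text
time_s: 1.8
ee_pos: [470.2, -59.3, 301.4]
orientation: [-180.0, 0.0, 19.3]
contact_force: [-0.3, 0.2, -0.1]
opening: 0.999
gripper_force: 0.0
```

```bash
python3 - <<'E'
from h import *
f=grab('wrist'); save(f,'w1.png'); np.save('w1.npy',cloud(f)); print(pose(),f['T_tool_cam'],f['fx'],f['k1'],f['tw'])
W=np.load('w1.npy')
for v in range(40,480,80): print([tuple(np.round(W[v,u]).tolist()) for u in range(40,640,140)])
E
```

```text
(array([469.82242695, -60.42763931, 301.27308423]), array([[ 9.44524506e-01,  3.28439163e-01, -1.08365003e-03],
       [ 3.28438927e-01, -9.44525127e-01, -3.94062716e-04],
       [-1.15296031e-03,  1.62890400e-05, -9.99999335e-01]])) [[ 1.16937335e-04 -9.59902340e-01 -2.80334593e-01  7.38769778e+01]
 [ 9.99999963e-01  1.81181055e-04 -2.03252790e-04 -1.03100461e-01]
 [ 2.45894146e-04 -2.80334559e-01  9.59902326e-01 -1.58074442e+02]
 [ 0.00000000e+00  0.00000000e+00  0.00000000e+00  1.00000000e+00]] 421.896889677247 -0.05992942746000429 [540.02365828 -34.72496617 459.43005113]
[(522.0, 266.0, 6.0), (567.0, 129.0, -1.0), (607.0, -8.0, 30.0), (660.0, -139.0, 1.0), (653.0, -193.0, 159.0)]
[(442.0, 254.0, 2.0), (490.0, 109.0, -0.0), (538.0, -32.0, 46.0), (588.0, -171.0, -1.0), (628.0, -278.0, 61.0)]
[(354.0, 240.0, 2.0), (406.0, 87.0, -1.0), (457.0, -60.0, -0.0), (509.0, -206.0, 1.0), (564.0, -359.0, -1.0)]
[(-216.0, 660.0, -762.0), (314.0, 64.0, 1.0), (369.0, -91.0, 1.0), (422.0, -246.0, -0.0), (478.0, -408.0, -0.0)]
[(481.0, 2.0, 390.0), (486.0, -23.0, 384.0), (496.0, -50.0, 385.0), (505.0, -77.0, 384.0), (517.0, -99.0, 391.0)]
[(478.0, -7.0, 405.0), (485.0, -29.0, 404.0), (492.0, -51.0, 403.0), (500.0, -72.0, 404.0), (508.0, -94.0, 405.0)]
```

View pics/w1.png

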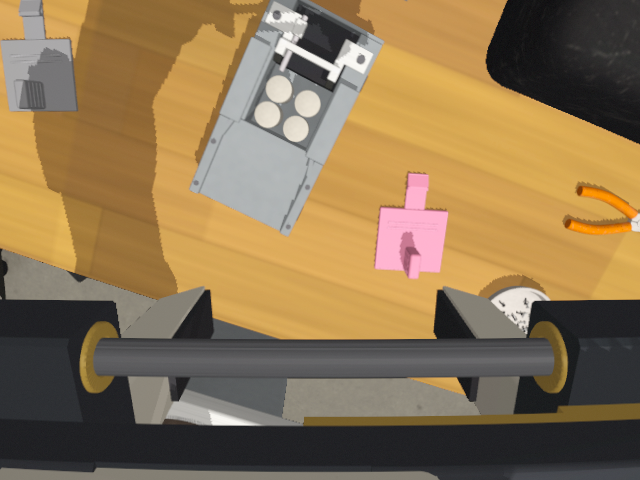

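The wrist view shows the box at (285,130) with its front corners at (192,188) and (288,234), and the keeper at (308,55). The cover is at (38,75) with its tongue pointing up. I fit both.

```bash
python3 - <<'E'
from h import *
W=np.load('w1.npy')
P=W[:300].reshape(-1,3); P=P[~np.isnan(P[:,0])]
m=(P[:,2]>38)&(P[:,2]<66)&(abs(P[:,0]-530)<130)&(abs(P[:,1])<95)
Q=P[m]; print(np.histogram(Q[:,2],bins=np.arange(38,67,2))); 
r=cv2.minAreaRect(Q[:,:2].astype(np.float32)); print('box',r)
# corners by pixel
for u,v in[(194,186),(287,231),(379,44),(272,2)]: print(np.round(W[v,u]))
# cover region
m=(abs(P[:,0]-500)<70)&(abs(P[:,1]-268)<60)
Q=P[m]; print(np.histogram(Q[:,2],bins=np.arange(-6,44,2))[0])
Wi=W[0:125,0:90]
rib=Q[Q[:,2]>34]; print('rib',rib.mean(0),rib.min(0),rib.max(0),cv2.minAreaRect(rib[:,:2].astype(np.float32)))
im=cv2.imread('pics/w1.png')[0:125,0:100]
hsv=cv2.cvtColor(im,cv2.COLOR_BGR2HSV); g=(hsv[...,1]<70)&np.isfinite(W[0:125,0:100,0])
G=W[0:125,0:100][g]; G=G[(G[:,2]<14)]; print(len(G),cv2.minAreaRect(G[:,:2].astype(np.float32)),np.median(G[:,2]))
E
```

```text
(array([ 337, 1684,  429, 4160, 5733, 1256,  832, 1558,  626, 2850,  995,
         64,    0,    0]), array([38, 40, 42, 44, 46, 48, 50, 52, 54, 56, 58, 60, 62, 64, 66]))
box ((529.069091796875, 2.566051483154297), (109.09786987304688, 205.91192626953125), 83.13594818115234)
[440.  63.  54.]
[427. -36.  54.]
[620. -60.  44.]
[621.  42.  46.]
[   0   65 2871 3433  928 3242  817  148   35   41   36   24   42   40
   29   45   36   25   48   40   88  229   38    0]
rib [468.31366248 256.02348027  36.70512255] [454.54002113 246.35572177  34.03664983] [481.78048187 265.91091065  39.25288718] ((468.14947509765625, 256.56689453125), (27.629030227661133, 14.06385326385498), 17.146312713623047)
5089 ((505.400390625, 268.42327880859375), (109.05711364746094, 76.8984375), 17.74477767944336) 5.103929430656649
```

Box pose: origin at about (530.6, 2.4), yaw −6.9°. Its size checks out at 109 x 206. Cover: rib at (468.2, 256.4), yaw 17.6°, and the rib top at 37 matches. I move over the rib and part-way down.

>>> carry_out(increments=[{"fingers": 60, "delta_pos": [12.7, -37.4, 10], "twist": 0.8}, {"fingers": 60, "delta_pos": [12.7, -37.4, 10], "twist": 0.8}, {"fingers": 60, "delta_pos": [12.7, -37.4, 10], "twist": 0}, {"fingers": 60, "delta_pos": [12.7, -37.4, 10], "twist": 0}, {"fingers": 60, "delta_pos": [12.7, -37.4, 10], "twist": 0}])

```text
time_s: 2.35
ee_pos: [472.6, 137.0, 251.2]
orientation: [179.9, 0.0, 17.4]
contact_force: [1.3, -0.4, 0.3]
opening: 0.659
gripper_force: 0.0
```

>>> carry_out(increments=[{"fingers": 60, "delta_pos": [12.7, -37.4, 10], "twist": 0}, {"fingers": 60, "delta_pos": [12.7, -37.4, 10], "twist": 0}, {"fingers": 60, "delta_pos": [12.7, -37.4, 10], "twist": 0}, {"fingers": 60, "delta_pos": [0, 0, 40], "twist": 0}, {"fingers": 60, "delta_pos": [0, 0, 40], "twist": 0}])

```text
time_s: 2.85
ee_pos: [475.8, 256.0, 140.9]
orientation: [180.0, -0.1, 17.6]
contact_force: [0.9, -0.3, 0.4]
opening: 0.649
gripper_force: 0.0
```

>>> carry_out(increments=[{"fingers": 60, "delta_pos": [0, 0, 30], "twist": 0}, {"fingers": 60, "delta_pos": [0, 0, 0], "twist": 0}, {"fingers": 60, "delta_pos": [0, 0, 0], "twist": 0}])

```text
time_s: 3.15
ee_pos: [475.5, 254.9, 112.0]
orientation: [180.0, 0.1, 17.5]
contact_force: [-0.1, -0.2, 1.6]
opening: 0.652
gripper_force: 0.0
```

```bash
python3 - <<'E'
from h import *
p,Rt=pose(); print(p,bot.get_obs()['orientation'])
f=grab('wrist'); save(f,'w2.png'); W=cloud(f); np.save('w2.npy',W)
P=W.reshape(-1,3); P=P[~np.isnan(P[:,0])]
m=(abs(P[:,0]-500)<75)&(abs(P[:,1]-268)<50)
Q=P[m]; rib=Q[(Q[:,2]>33)&(Q[:,2]<42)&(np.hypot(Q[:,0]-468,Q[:,1]-256)<25)]; print(len(rib),rib.min(0),rib.max(0),cv2.minAreaRect(rib[:,:2].astype(np.float32)))
print('rib in tool',(rib-p).mean(0)@Rt)
E
```

```text
[475.5022529  254.88533649 112.01085655] [1.79960790e+02 5.53773724e-02 1.74872208e+01]
929 [453.90308322 248.07454161  33.07576619] [482.49655208 266.17387721  39.22663678] ((468.23345947265625, 257.2205505371094), (27.88983154296875, 11.971508026123047), 17.609088897705078)
rib in tool [-5.53630667 -4.33438311 75.23571998]
```

View pics/w2.png

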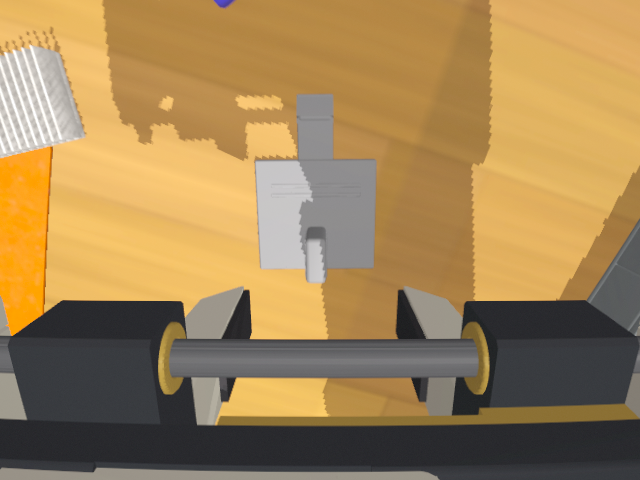

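The wrist view shows the cover centred at (316,213), the rib at (316,255) and the tongue at (315,125), square to the tool. I correct by (−6.3, −4.4), go down and grip.

>>> carry_out(increments=[{"fingers": 60, "delta_pos": [-6.3, -4.4, 30], "twist": 0}, {"fingers": 60, "delta_pos": [0, 0, 40], "twist": 0}, {"fingers": 60, "delta_pos": [0, 0, 25], "twist": 0}, {"fingers": 60, "delta_pos": [0, 0, 7], "twist": 0}, {"fingers": 60, "delta_pos": [0, 0, 0], "twist": 0}])

```text
time_s: 3.7
ee_pos: [468.6, 258.5, 10.6]
orientation: [180.0, -0.1, 17.6]
contact_force: [0.2, -1.3, -0.0]
opening: 0.656
gripper_force: 0.0
```

>>> carry_out(increments=[{"fingers": 0, "delta_pos": [0, 0, 0], "twist": 0}, {"fingers": 0, "delta_pos": [0, 0, 0], "twist": 0}, {"fingers": 0, "delta_pos": [0, 0, 0], "twist": 0}, {"fingers": 0, "delta_pos": [0, 0, 0], "twist": 0}, {"fingers": 0, "delta_pos": [0, 0, 0], "twist": 0}])

```text
time_s: 4.2
ee_pos: [468.0, 258.4, 10.1]
orientation: [-180.0, -0.0, 17.6]
contact_force: [-0.5, -0.2, 0.5]
opening: 0.272
gripper_force: 0.0
```

>>> carry_out(increments=[{"fingers": 0, "delta_pos": [0, 0, 0], "twist": 0}, {"fingers": 0, "delta_pos": [0, 0, 0], "twist": 0}])

```text
time_s: 4.4
ee_pos: [467.8, 258.3, 9.7]
orientation: [180.0, 0.0, 17.6]
contact_force: [0.0, -0.7, 1.5]
opening: 0.125
gripper_force: 30.0
```

The rib is gripped (11.5 mm opening, 30 N). I lift, turn to the box's yaw, and carry the cover above the front of the track.

>>> carry_out(increments=[{"fingers": 0, "delta_pos": [0, 0, -20], "twist": 0}, {"fingers": 0, "delta_pos": [0, 0, -30], "twist": 6}, {"fingers": 0, "delta_pos": [0, 0, -30], "twist": 6.5}, {"fingers": 0, "delta_pos": [0, 0, -30], "twist": 6}, {"fingers": 0, "delta_pos": [0, 0, -20], "twist": 6}])

```text
time_s: 4.9
ee_pos: [468.0, 258.8, 141.6]
orientation: [-179.9, -0.1, -7.2]
contact_force: [1.1, 0.8, -1.7]
opening: 0.127
gripper_force: 30.0
```

>>> carry_out(increments=[{"fingers": 0, "delta_pos": [0.7, 20, 0], "twist": 0}, {"fingers": 0, "delta_pos": [0.7, 35, 0], "twist": 0}, {"fingers": 0, "delta_pos": [0.7, 35, 0], "twist": 0}, {"fingers": 0, "delta_pos": [0.7, 35, 0], "twist": 0}, {"fingers": 0, "delta_pos": [0.7, 35, 0], "twist": 0}])

```text
time_s: 5.4
ee_pos: [451.4, 97.8, 139.6]
orientation: [180.0, 0.0, -6.9]
contact_force: [0.1, -0.6, 0.0]
opening: 0.13
gripper_force: 30.0
```

>>> carry_out(increments=[{"fingers": 0, "delta_pos": [0.7, 35, 0], "twist": 0}, {"fingers": 0, "delta_pos": [0.7, 35, 0], "twist": 0}, {"fingers": 0, "delta_pos": [0.3, 16.7, 0], "twist": 0}, {"fingers": 0, "delta_pos": [0, 0, 0], "twist": 0}, {"fingers": 0, "delta_pos": [0, 0, 0], "twist": 0}])

```text
time_s: 5.9
ee_pos: [443.2, 13.1, 139.7]
orientation: [-180.0, -0.0, -7.0]
contact_force: [-0.8, 1.1, -1.9]
opening: 0.127
gripper_force: 30.0
```

```bash
python3 - <<'E'
from h import *
p,Rt=pose(); print(p,bot.get_obs()['orientation'],bot.get_obs()['contact_force'])
f=grab('wrist'); save(f,'w3.png'); W=cloud(f); np.save('w3.npy',W); np.savez('p3.npz',p=p,R=Rt)
E
```

```text
[443.19347877  13.10789638 139.72791984] [-1.79983748e+02 -1.71340777e-03 -6.95843308e+00] [-0.81739515  1.14226406 -1.85120345]
```

View pics/w3.png

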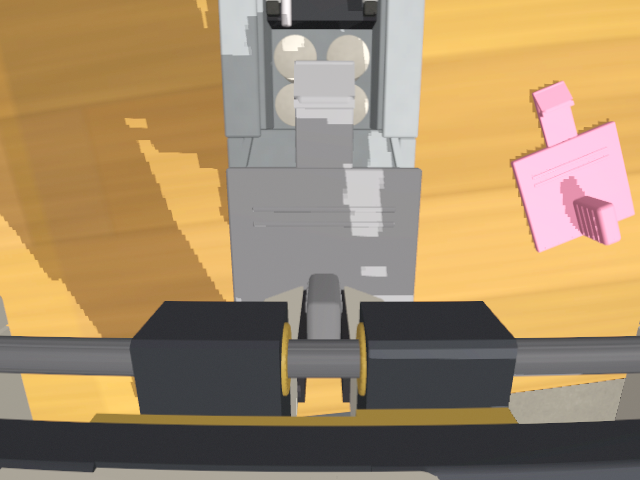

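The wrist view shows the cover in the grip over the open front. The plate spans columns 229–421 and the tongue tip is at (324,62). The lips start at row 137, and the box sides are at columns 219 and 423. I now measure the lateral offset and yaw in tool coordinates.

```bash
python3 - <<'E'
from h import *
W=np.load('w3.npy');d=np.load('p3.npz'); T=(W-d['p'])@d['R']; T[...,2]=W[...,2]
T=T[:300].reshape(-1,3)
T=T[np.isfinite(T[:,0])]
B=T[(T[:,2]>54)&(T[:,2]<62)&(T[:,0]>40)&(T[:,0]<140)&(abs(T[:,1])<70)]
for x in range(44,136,8):
    b=B[abs(B[:,0]-x)<2.5,1]
    if len(b)<6: print(x,len(b)); continue
    l=b[b<0]; r=b[b>0]; print(x,len(b),'outer',round(l.min(),1),round(r.max(),1),'inner',round(l.max(),1),round(r.min(),1),'mid outer',round((l.min()+r.max())/2,2),'mid inner',round((l.max()+r.min())/2,2))
L=B[(abs(B[:,1])>25)&(B[:,2]>55)]; print('lip start x', np.percentile(L[:,0],[0,1,2,5]))
C=T[(T[:,2]>130)&(T[:,2]<143)&(T[:,0]>5)&(T[:,0]<60)]
for x in (25,35,45,52): c=C[abs(C[:,0]-x)<2,1]; print('cover',x,round(c.min(),1),round(c.max(),1),round((c.min()+c.max())/2,2))
c=C[abs(C[:,1])>15]; print('plate front x',np.percentile(c[:,0],[98,99,100]), np.percentile(C[:,2],[10,50,90]))
# z under edge
for x in (25,35,50):
    c=C[(abs(C[:,0]-x)<3)]; print(x,'z left/right',np.median(c[c[:,1]<-25,2]),np.median(c[c[:,1]>25,2]))
t=T[(T[:,2]>130)&(T[:,0]>60)&(T[:,0]<110)&(abs(T[:,1])<20)]; print('tongue',t.min(0),t.max(0))
K=T[(T[:,2]>52)&(T[:,2]<63)&(T[:,0]>130)&(abs(T[:,1])<15)]; print('keeper?',len(K),K[:,0].min() if len(K) else 0)
E
```

```text
44 0
52 4
60 1
68 643 outer -54.5 53.5 inner -34.4 33.3 mid outer -0.5 mid inner -0.55
76 649 outer -53.8 53.9 inner -34.2 33.6 mid outer 0.06 mid inner -0.32
84 671 outer -53.9 53.8 inner -34.4 33.3 mid outer -0.01 mid inner -0.53
92 736 outer -54.2 54.0 inner -34.4 33.5 mid outer -0.1 mid inner -0.46
100 713 outer -54.2 53.5 inner -33.9 33.5 mid outer -0.33 mid inner -0.17
108 746 outer -54.2 53.6 inner -34.0 33.6 mid outer -0.29 mid inner -0.18
116 761 outer -54.2 53.7 inner -33.9 33.8 mid outer -0.23 mid inner -0.03
124 774 outer -54.4 53.9 inner -34.0 34.0 mid outer -0.22 mid inner -0.02
132 811 outer -54.1 53.6 inner -22.6 22.6 mid outer -0.26 mid inner -0.03
lip start x [64.56487158 65.26264526 66.28056712 68.48788191]
cover 25 -37.4 38.5 0.55
cover 35 -37.1 38.6 0.76
cover 45 -37.5 38.4 0.47
cover 52 -37.6 38.7 0.57
plate front x [55.47087343 55.90400158 56.26986249] [134.2945116  135.18080463 136.03611625]
25 z left/right 135.16905207779752 135.1413236700439
35 z left/right 135.16575712462827 135.15140524625846
50 z left/right 135.09722748366477 135.19831098103396
tongue [ 60.00042873 -10.18566608 131.41804294] [ 94.93234581  11.98227743 141.32399253]
keeper? 0 0
```

The cover needs −0.8 mm in tool y. The yaw is aligned and the plate front is 9 mm short of the lips, which leaves room to lay it flat. I lower it to about 3 mm above the floor, then in fine steps.

>>> carry_out(increments=[{"fingers": 0, "delta_pos": [0, -0.8, 30], "twist": 0}, {"fingers": 0, "delta_pos": [0, 0, 35], "twist": 0}, {"fingers": 0, "delta_pos": [0, 0, 14], "twist": 0}, {"fingers": 0, "delta_pos": [0, 0, 2], "twist": 0}, {"fingers": 0, "delta_pos": [0, 0, 0], "twist": 0}])

```text
time_s: 6.45
ee_pos: [443.4, 14.8, 58.8]
orientation: [-180.0, 0.0, -6.8]
contact_force: [-0.2, 0.8, -1.1]
opening: 0.129
gripper_force: 30.0
```

>>> carry_out(increments=[{"fingers": 0, "delta_pos": [0, 0, 1], "twist": 0}, {"fingers": 0, "delta_pos": [0, 0, 0], "twist": 0}])

```text
time_s: 6.65
ee_pos: [444.1, 13.9, 58.5]
orientation: [-180.0, -0.1, -6.9]
contact_force: [0.6, 0.1, -0.6]
opening: 0.13
gripper_force: 30.0
```

>>> carry_out(increments=[{"fingers": 0, "delta_pos": [0, 0, 0.7], "twist": 0}, {"fingers": 0, "delta_pos": [0, 0, 0], "twist": 0}])

```text
time_s: 6.85
ee_pos: [443.6, 13.6, 57.4]
orientation: [-180.0, -0.0, -6.9]
contact_force: [-0.0, -0.0, -2.1]
opening: 0.129
gripper_force: 30.0
```

>>> carry_out(increments=[{"fingers": 0, "delta_pos": [0, 0, 0.5], "twist": 0}, {"fingers": 0, "delta_pos": [0, 0, 0], "twist": 0}])

```text
time_s: 7.05
ee_pos: [443.3, 13.6, 56.6]
orientation: [180.0, -0.0, -6.9]
contact_force: [-0.6, 0.6, -0.2]
opening: 0.127
gripper_force: 30.0
```

>>> carry_out(increments=[{"fingers": 0, "delta_pos": [0, 0, 0.5], "twist": 0}, {"fingers": 0, "delta_pos": [0, 0, 0], "twist": 0}])

```text
time_s: 7.25
ee_pos: [443.2, 13.6, 55.9]
orientation: [180.0, 0.0, -6.9]
contact_force: [-0.2, -0.8, -0.2]
opening: 0.132
gripper_force: 30.0
```

>>> carry_out(increments=[{"fingers": 0, "delta_pos": [0, 0, 0.5], "twist": 0}, {"fingers": 0, "delta_pos": [0, 0, 0], "twist": 0}])

```text
time_s: 7.45
ee_pos: [443.4, 13.6, 55.7]
orientation: [180.0, -0.0, -6.9]
contact_force: [-1.3, -0.6, 4.4]
opening: 0.129
gripper_force: 30.0
```

>>> carry_out(increments=[{"fingers": 0, "delta_pos": [0, 0, 0.3], "twist": 0}, {"fingers": 0, "delta_pos": [0, 0, 0], "twist": 0}])

```text
time_s: 7.65
ee_pos: [443.3, 13.6, 55.7]
orientation: [180.0, -0.0, -6.9]
contact_force: [-2.9, -0.3, 9.6]
opening: 0.128
gripper_force: 30.0
```

The floor is found at TCP z 55.7, matching the expected 46 + 9.6. Before sliding, I locate the keeper bar from the earlier wrist cloud.

```bash
python3 - <<'E'
from h import *
W=np.load('w1.npy')[:300].reshape(-1,3); W=W[np.isfinite(W[:,0])]
a=np.radians(-6.9); ex=np.array([np.cos(a),np.sin(a)]); ey=np.array([-ex[1],ex[0]])
o=np.array([530.6,2.4]); X=(W[:,:2]-o)@ex; Y=(W[:,:2]-o)@ey; Z=W[:,2]
for lo,hi in((-8,8),(-20,-10),(10,20)):
    m=(Y>lo)&(Y<hi)&(Z>53)&(Z<64)&(X>20)&(X<100); print(lo,hi,m.sum(),np.histogram(X[m],bins=np.arange(30,92,2))[0], np.percentile(X[m],[3,50,97]) if m.any() else '')
m=(abs(Y)<60)&(Z>52)&(Z<66); print('box x',np.percentile(X[(abs(Y)>42)&(abs(Y)<52)&(Z>40)&(Z<66)],[0.5,99.5]))
m=(abs(Y)>35)&(abs(Y)<50)&(Z>54); print('lip start',np.percentile(X[m],[0.5,1,3]))
E
```

```text
-8 8 144 [ 0  0  0  0  0  0  0  0  0  0  0  3 50 42 45  4  0  0  0  0  0  0  0  0
  0  0  0  0  0  0] [54.06036707 56.96916798 59.99087662]
-20 -10 80 [ 0  0  0  0  0  0  0  0  0  0  0  0 27 27 25  1  0  0  0  0  0  0  0  0
  0  0  0  0  0  0] [54.62946126 56.98772392 59.83489967]
10 20 193 [ 0  0  0  0  0  1  0  0  0  0  0  1 31 27 25  8  0  0  1 14 13 16 15 11
 16 11  3  0  0  0] [54.27530552 68.55372908 81.25270012]
box x [-102.37328883   98.91035544]
lip start [-92.04977173 -67.15771892 -23.28510661]
```

>>> carry_out(increments=[{"fingers": 0, "delta_pos": [0, 0, -0.4], "twist": 0}, {"fingers": 0, "delta_pos": [0, 0, 0], "twist": 0}])

```text
time_s: 7.85
ee_pos: [443.4, 13.6, 55.7]
orientation: [180.0, -0.0, -6.9]
contact_force: [-1.1, -0.0, 2.9]
opening: 0.129
gripper_force: 30.0
```

>>> carry_out(increments=[{"fingers": 0, "delta_pos": [1, 0, 0], "twist": 0}, {"fingers": 0, "delta_pos": [1, 0, 0], "twist": 0}, {"fingers": 0, "delta_pos": [1, 0, 0], "twist": 0}, {"fingers": 0, "delta_pos": [1, 0, 0], "twist": 0}, {"fingers": 0, "delta_pos": [1, 0, 0], "twist": 0}])

```text
time_s: 8.35
ee_pos: [448.3, 13.1, 55.7]
orientation: [180.0, 0.0, -6.9]
contact_force: [-2.4, 0.1, 6.3]
opening: 0.131
gripper_force: 30.0
```

>>> carry_out(increments=[{"fingers": 0, "delta_pos": [1, 0, 0], "twist": 0}, {"fingers": 0, "delta_pos": [1, 0, 0], "twist": 0}, {"fingers": 0, "delta_pos": [1, 0, 0], "twist": 0}, {"fingers": 0, "delta_pos": [1, 0, 0], "twist": 0}, {"fingers": 0, "delta_pos": [1, 0, 0], "twist": 0}])

```text
time_s: 8.85
ee_pos: [453.3, 12.5, 55.7]
orientation: [180.0, 0.0, -6.9]
contact_force: [-2.1, 0.2, 6.3]
opening: 0.13
gripper_force: 30.0
```

The bar spans x = 54–60 in the box frame, so its bracket is set about +2 mm and the click should come near 70 mm of travel (10 mm done). I slide in under the lips.

>>> carry_out(increments=[{"fingers": 0, "delta_pos": [1, 0, -0.2], "twist": 0}, {"fingers": 0, "delta_pos": [1, 0, 0], "twist": 0}, {"fingers": 0, "delta_pos": [1, 0, 0], "twist": 0}, {"fingers": 0, "delta_pos": [1, 0, 0], "twist": 0}, {"fingers": 0, "delta_pos": [1, 0, 0], "twist": 0}])

```text
time_s: 9.35
ee_pos: [458.3, 11.8, 55.7]
orientation: [180.0, 0.0, -6.9]
contact_force: [-0.6, 0.0, -0.9]
opening: 0.13
gripper_force: 30.0
```

>>> carry_out(increments=[{"fingers": 0, "delta_pos": [2, 0, 0], "twist": 0}, {"fingers": 0, "delta_pos": [2, 0, 0], "twist": 0}, {"fingers": 0, "delta_pos": [2, 0, 0], "twist": 0}, {"fingers": 0, "delta_pos": [2, 0, 0], "twist": 0}, {"fingers": 0, "delta_pos": [2, 0, 0], "twist": 0}])

```text
time_s: 9.85
ee_pos: [468.3, 10.6, 55.8]
orientation: [180.0, 0.0, -6.9]
contact_force: [0.5, -0.2, -1.0]
opening: 0.13
gripper_force: 30.0
```

>>> carry_out(increments=[{"fingers": 0, "delta_pos": [2, 0, 0], "twist": 0}, {"fingers": 0, "delta_pos": [2, 0, 0], "twist": 0}, {"fingers": 0, "delta_pos": [2, 0, 0], "twist": 0}, {"fingers": 0, "delta_pos": [2, 0, 0], "twist": 0}, {"fingers": 0, "delta_pos": [2, 0, 0], "twist": 0}])

```text
time_s: 10.35
ee_pos: [478.2, 9.4, 55.8]
orientation: [180.0, 0.0, -6.9]
contact_force: [0.7, 0.2, -2.0]
opening: 0.131
gripper_force: 30.0
```

It is sliding freely at 35 mm. I go on to about 52 mm, then take small steps.

>>> carry_out(increments=[{"fingers": 0, "delta_pos": [2, 0, 0], "twist": 0}, {"fingers": 0, "delta_pos": [2, 0, 0], "twist": 0}, {"fingers": 0, "delta_pos": [2, 0, 0], "twist": 0}, {"fingers": 0, "delta_pos": [2, 0, 0], "twist": 0}, {"fingers": 0, "delta_pos": [2, 0, 0], "twist": 0}])

```text
time_s: 10.85
ee_pos: [488.2, 8.2, 55.8]
orientation: [180.0, -0.0, -6.9]
contact_force: [-0.1, 0.4, -1.3]
opening: 0.128
gripper_force: 30.0
```

>>> carry_out(increments=[{"fingers": 0, "delta_pos": [1.5, 0, 0], "twist": 0}, {"fingers": 0, "delta_pos": [1.5, 0, 0], "twist": 0}, {"fingers": 0, "delta_pos": [1.5, 0, 0], "twist": 0}, {"fingers": 0, "delta_pos": [1.5, 0, 0], "twist": 0}, {"fingers": 0, "delta_pos": [1, 0, 0], "twist": 0}])

```text
time_s: 11.35
ee_pos: [495.1, 7.4, 55.8]
orientation: [180.0, -0.0, -6.9]
contact_force: [0.8, 0.5, -2.1]
opening: 0.131
gripper_force: 30.0
```

>>> carry_out(increments=[{"fingers": 0, "delta_pos": [1, 0, 0], "twist": 0}, {"fingers": 0, "delta_pos": [1, 0, 0], "twist": 0}, {"fingers": 0, "delta_pos": [0, 0, 0], "twist": 0}])

```text
time_s: 11.65
ee_pos: [496.9, 7.1, 55.8]
orientation: [180.0, 0.0, -6.9]
contact_force: [0.2, 0.2, -0.8]
opening: 0.126
gripper_force: 30.0
```

>>> carry_out(increments=[{"fingers": 0, "delta_pos": [1, 0, 0], "twist": 0}, {"fingers": 0, "delta_pos": [1, 0, 0], "twist": 0}, {"fingers": 0, "delta_pos": [0, 0, 0], "twist": 0}])

```text
time_s: 11.95
ee_pos: [499.0, 6.9, 55.8]
orientation: [180.0, 0.0, -6.9]
contact_force: [-0.0, -0.5, -1.8]
opening: 0.129
gripper_force: 30.0
```

>>> carry_out(increments=[{"fingers": 0, "delta_pos": [1, 0, 0], "twist": 0}, {"fingers": 0, "delta_pos": [1, 0, 0], "twist": 0}, {"fingers": 0, "delta_pos": [0, 0, 0], "twist": 0}])

```text
time_s: 12.25
ee_pos: [500.9, 6.6, 55.8]
orientation: [180.0, 0.0, -6.9]
contact_force: [-1.1, -0.7, -0.8]
opening: 0.129
gripper_force: 30.0
```

Travel is 58 mm with the first faint resistance. I continue in 1 mm steps.

>>> carry_out(increments=[{"fingers": 0, "delta_pos": [1, 0, 0], "twist": 0}, {"fingers": 0, "delta_pos": [0, 0, 0], "twist": 0}])

```text
time_s: 12.45
ee_pos: [501.8, 6.5, 55.8]
orientation: [180.0, 0.0, -6.9]
contact_force: [-1.6, 0.6, -0.1]
opening: 0.127
gripper_force: 30.0
```

>>> carry_out(increments=[{"fingers": 0, "delta_pos": [1, 0, 0], "twist": 0}, {"fingers": 0, "delta_pos": [0, 0, 0], "twist": 0}])

```text
time_s: 12.65
ee_pos: [502.9, 6.4, 55.8]
orientation: [180.0, 0.0, -6.9]
contact_force: [-1.3, -0.2, -0.9]
opening: 0.129
gripper_force: 30.0
```

>>> carry_out(increments=[{"fingers": 0, "delta_pos": [1, 0, 0], "twist": 0}, {"fingers": 0, "delta_pos": [0, 0, 0], "twist": 0}])

```text
time_s: 12.85
ee_pos: [504.3, 6.3, 55.8]
orientation: [-180.0, -0.0, -6.9]
contact_force: [-0.8, -0.8, -2.4]
opening: 0.127
gripper_force: 30.0
```

>>> carry_out(increments=[{"fingers": 0, "delta_pos": [1, 0, 0], "twist": 0}, {"fingers": 0, "delta_pos": [0, 0, 0], "twist": 0}])

```text
time_s: 13.05
ee_pos: [505.2, 6.1, 55.8]
orientation: [-180.0, -0.0, -6.9]
contact_force: [0.6, -0.5, -2.7]
opening: 0.133
gripper_force: 30.0
```

>>> carry_out(increments=[{"fingers": 0, "delta_pos": [1, 0, 0], "twist": 0}, {"fingers": 0, "delta_pos": [0, 0, 0], "twist": 0}])

```text
time_s: 13.25
ee_pos: [506.1, 6.0, 55.8]
orientation: [-180.0, -0.0, -6.9]
contact_force: [0.6, 0.6, -2.8]
opening: 0.127
gripper_force: 30.0
```

>>> carry_out(increments=[{"fingers": 0, "delta_pos": [1, 0, 0], "twist": 0}, {"fingers": 0, "delta_pos": [0, 0, 0], "twist": 0}])

```text
time_s: 13.45
ee_pos: [507.1, 5.9, 55.8]
orientation: [-180.0, -0.0, -6.9]
contact_force: [-1.1, 0.3, -1.7]
opening: 0.129
gripper_force: 30.0
```

>>> carry_out(increments=[{"fingers": 0, "delta_pos": [1, 0, 0], "twist": 0}, {"fingers": 0, "delta_pos": [0, 0, 0], "twist": 0}])

```text
time_s: 13.65
ee_pos: [508.0, 5.8, 55.8]
orientation: [180.0, -0.0, -6.9]
contact_force: [-0.2, -0.0, -2.6]
opening: 0.129
gripper_force: 30.0
```

>>> carry_out(increments=[{"fingers": 0, "delta_pos": [1, 0, 0], "twist": 0}, {"fingers": 0, "delta_pos": [0, 0, 0], "twist": 0}])

```text
time_s: 13.85
ee_pos: [509.0, 5.7, 55.9]
orientation: [-180.0, -0.0, -6.9]
contact_force: [0.8, 0.0, -2.2]
opening: 0.127
gripper_force: 30.0
```

>>> carry_out(increments=[{"fingers": 0, "delta_pos": [1, 0, 0], "twist": 0}, {"fingers": 0, "delta_pos": [0, 0, 0], "twist": 0}])

```text
time_s: 14.05
ee_pos: [510.0, 5.5, 55.8]
orientation: [-180.0, -0.0, -6.9]
contact_force: [-0.3, -0.4, -3.2]
opening: 0.131
gripper_force: 30.0
```

There is little resistance at 67 mm, so I check with a picture before going on.

```bash
python3 - <<'E'
from h import *
p,Rt=pose()
f=grab('wrist'); W=cloud(f); np.save('w4.npy',W); np.savez('p4.npz',p=p,R=Rt)
im=f['pixels'][0:340,180:460,::-1]; cv2.imwrite('pics/w4.png',cv2.resize(im,None,fx=1.7,fy=1.7,interpolation=cv2.INTER_CUBIC))
T=(W-p)@Rt; T[...,2]=W[...,2]; T=T[:330].reshape(-1,3); T=T[np.isfinite(T[:,0])]
for y0 in(-7,0,7):
  m=(abs(T[:,1]-y0)<2.5)&(T[:,0]>5)&(T[:,0]<125); S=T[m]
  print(y0,[(x,round(float(np.median(S[abs(S[:,0]-x)<1,2])),1)) for x in range(14,124,3) if (abs(S[:,0]-x)<1).sum()>1])
E
```

```text
-7 [(14, 51.6), (17, 51.3), (20, 51.2), (23, 51.2), (26, 51.2), (29, 51.3), (32, 52.2), (35, 132.4), (38, 51.2), (41, 51.6), (44, 51.2), (47, 51.1), (50, 51.1), (53, 51.2), (56, 49.6), (59, 48.6), (62, 48.2), (65, 47.7), (68, 47.4), (71, 47.0), (74, 46.5), (77, 58.9), (80, 58.9), (83, 50.7), (86, 48.8), (89, 47.4), (92, 45.1), (95, 43.9), (98, 30.1), (101, 30.1), (104, 30.0), (107, 29.9), (110, 29.9), (113, 30.2), (116, 30.4), (119, 32.2)]
0 [(14, 69.5), (17, 51.3), (20, 51.2), (23, 51.3), (26, 51.4), (29, 51.2), (32, 51.1), (35, 51.5), (38, 51.3), (41, 51.4), (44, 51.1), (47, 51.3), (50, 51.2), (53, 51.2), (56, 49.7), (59, 48.5), (62, 47.9), (65, 47.8), (68, 47.3), (71, 46.9), (74, 46.7), (77, 59.0), (80, 59.1), (83, 50.8), (86, 49.1), (89, 47.2), (92, 45.1), (95, 43.8), (98, 30.2), (101, 29.9), (104, 30.0), (107, 30.0), (110, 30.1), (113, 30.2), (116, 30.3), (119, 32.0)]
7 [(14, 64.4), (17, 51.2), (20, 51.3), (23, 51.3), (26, 51.2), (29, 51.2), (32, 52.1), (35, 129.3), (38, 51.2), (41, 51.4), (44, 51.2), (47, 51.0), (50, 51.2), (53, 51.1), (56, 49.6), (59, 48.6), (62, 48.1), (65, 47.8), (68, 47.3), (71, 47.0), (74, 46.6), (77, 59.0), (80, 59.0), (83, 50.9), (86, 48.9), (89, 47.0), (92, 45.2), (95, 43.9), (98, 30.1), (101, 30.0), (104, 30.0), (107, 30.0), (110, 30.0), (113, 29.8), (116, 30.2), (119, 32.9)]
```

View pics/w4.png

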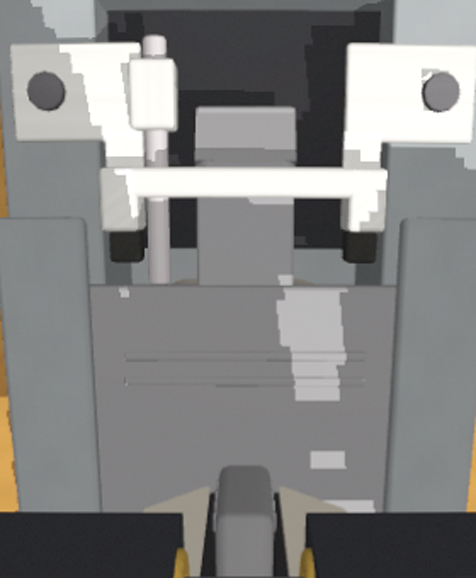

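The view (crop scaled 1.7x) shows the tongue bent under the white bar (rows 170–195), the rubber stops at (127,247) and (360,247), and the plate edge at row 285 just reaching the spring pin at (158,280). By tool x, the barb (78) needs about 3.5 mm more to clear the bar's rear edge (81.5), and the stops are about 5.5 mm ahead.

>>> carry_out(increments=[{"fingers": 0, "delta_pos": [1, 0, 0], "twist": 0}, {"fingers": 0, "delta_pos": [0, 0, 0], "twist": 0}])

```text
time_s: 14.3
ee_pos: [510.8, 5.4, 55.8]
orientation: [180.0, 0.0, -6.9]
contact_force: [-1.2, -1.0, -1.9]
opening: 0.129
gripper_force: 30.0
```

>>> carry_out(increments=[{"fingers": 0, "delta_pos": [1, 0, 0], "twist": 0}, {"fingers": 0, "delta_pos": [0, 0, 0], "twist": 0}])

```text
time_s: 14.5
ee_pos: [511.9, 5.3, 55.8]
orientation: [180.0, 0.0, -6.9]
contact_force: [-1.0, 1.2, -1.6]
opening: 0.127
gripper_force: 30.0
```

>>> carry_out(increments=[{"fingers": 0, "delta_pos": [0.5, 0, 0], "twist": 0}, {"fingers": 0, "delta_pos": [0, 0, 0], "twist": 0}])

```text
time_s: 14.7
ee_pos: [512.3, 5.2, 55.8]
orientation: [180.0, 0.0, -6.9]
contact_force: [-1.2, 0.1, -1.3]
opening: 0.13
gripper_force: 30.0
```

```bash
cat > t.py <<'E'
from h import *
p,Rt=pose(); F=[]
f=grab('wrist'); W=cloud(f)
for _ in range(6): F.append(bot.get_obs()['contact_force'])
T=(W-p)@Rt; T[...,2]=W[...,2]; T=T[:330].reshape(-1,3); T=T[np.isfinite(T[:,0])]
S=T[(abs(T[:,1])<8)]
print(p,np.mean(F,0),[(x,round(float(np.median(S[abs(S[:,0]-x)<1,2])),1)) for x in range(53,98,3)])
b=S[(S[:,2]>57)&(S[:,0]>60)&(S[:,0]<100)]; print('bar',np.percentile(b[:,0],[3,97]))
E
python3 t.py
```

```text
[512.28320186   5.23722748  55.78028018] [-0.95309726 -0.3770983  -1.59866799] [(53, 51.1), (56, 49.7), (59, 48.9), (62, 48.7), (65, 48.4), (68, 48.2), (71, 47.8), (74, 58.7), (77, 59.0), (80, 52.4), (83, 52.0), (86, 50.6), (89, 49.0), (92, 47.3), (95, 45.9)]
bar [73.46316075 78.93531732]
```

The tongue is rising (the barb crest is rolling off the bar). Click is within about 1 mm.

>>> carry_out(increments=[{"fingers": 0, "delta_pos": [0.5, 0, 0], "twist": 0}, {"fingers": 0, "delta_pos": [0, 0, 0], "twist": 0}])

```text
time_s: 14.95
ee_pos: [512.9, 5.2, 55.8]
orientation: [180.0, -0.0, -6.9]
contact_force: [-1.6, 0.3, -1.6]
opening: 0.129
gripper_force: 30.0
```

>>> carry_out(increments=[{"fingers": 0, "delta_pos": [0.5, 0, 0], "twist": 0}, {"fingers": 0, "delta_pos": [0, 0, 0], "twist": 0}])

```text
time_s: 15.15
ee_pos: [513.3, 5.1, 55.8]
orientation: [180.0, 0.0, -6.9]
contact_force: [-2.1, 0.3, -1.5]
opening: 0.128
gripper_force: 30.0
```

```bash
python3 t.py
```

```text
[513.28024317   5.11238052  55.8081379 ] [-2.22340884 -0.13766185 -0.90762015] [(53, 51.3), (56, 50.1), (59, 49.6), (62, 49.6), (65, 49.7), (68, 49.5), (71, 49.6), (74, 59.1), (77, 59.0), (80, 54.8), (83, 54.4), (86, 53.0), (89, 51.8), (92, 50.4), (95, 49.4)]
bar [72.4302126  77.92572655]
```

The tongue is straight again (49.6), the barb top is back at 55 behind the bar, and only the pin resists (about 2 N). It has clicked. I add a 0.3 mm margin, release and retreat upward.

>>> carry_out(increments=[{"fingers": 0, "delta_pos": [0.3, 0, 0], "twist": 0}, {"fingers": 0, "delta_pos": [0, 0, 0], "twist": 0}, {"fingers": 30, "delta_pos": [0, 0, 0], "twist": 0}, {"fingers": 30, "delta_pos": [0, 0, 0], "twist": 0}, {"fingers": 30, "delta_pos": [0, 0, 0], "twist": 0}])

```text
time_s: 15.7
ee_pos: [514.3, 5.2, 56.1]
orientation: [-180.0, -0.1, -6.9]
contact_force: [-0.1, 0.6, -0.8]
opening: 0.31
gripper_force: 0.0
```

```bash
python3 t.py; python3 -c "from h import *;o=bot.get_obs();print(o['opening'],o['gripper_force'],o['contact_force'])"
```

```text
[514.25475867   5.17682952  56.07474743] [0.34659139 0.3904113  0.84221719] [(53, 51.0), (56, 49.7), (59, 49.5), (62, 49.5), (65, 49.6), (68, 49.5), (71, 50.2), (74, 59.1), (77, 58.4), (80, 54.9), (83, 54.0), (86, 52.5), (89, 51.1), (92, 49.8), (95, 30.9)]
bar [71.39031221 76.90864524]
0.32168341270891104 0.0 [0.34659139 0.3904113  0.84221719]
```

Released and still latched. I narrow the fingers a little to clear the lips and go straight up.

>>> carry_out(increments=[{"fingers": 24, "delta_pos": [0, 0, -5], "twist": 0}, {"fingers": 24, "delta_pos": [0, 0, -15], "twist": 0}, {"fingers": 24, "delta_pos": [0, 0, -40], "twist": 0}, {"fingers": 24, "delta_pos": [0, 0, -40], "twist": 0}, {"fingers": 24, "delta_pos": [0, 0, 0], "twist": 0}])

```text
time_s: 16.25
ee_pos: [516.9, 5.7, 161.1]
orientation: [-179.9, -0.5, -6.9]
contact_force: [0.2, 0.2, 0.1]
opening: 0.261
gripper_force: 0.0
```

>>> carry_out(increments=[{"fingers": 24, "delta_pos": [0, 0, 0], "twist": 0}, {"fingers": 24, "delta_pos": [0, 0, 0], "twist": 0}, {"fingers": 24, "delta_pos": [0, 0, 0], "twist": 0}, {"fingers": 24, "delta_pos": [0, 0, 0], "twist": 0}, {"fingers": 24, "delta_pos": [0, 0, 0], "twist": 0}])

```text
time_s: 16.75
ee_pos: [513.3, 5.1, 155.2]
orientation: [180.0, 0.1, -6.9]
contact_force: [-1.0, -0.1, -0.8]
opening: 0.263
gripper_force: 0.0
```

```bash
python3 t.py; python3 - <<'E'
from h import *
f=grab('wrist'); cv2.imwrite('pics/w5.png',cv2.resize(f['pixels'][0:340,180:460,::-1],None,fx=1.7,fy=1.7,interpolation=cv2.INTER_CUBIC))
E
```

```text
[513.25974053   5.10818452 155.15735078] [0.50877402 0.02415155 0.00366991] [(53, 51.1), (56, 50.1), (59, 49.7), (62, 49.4), (65, 49.4), (68, 49.6), (71, 49.5), (74, 59.0), (77, 59.1), (80, 54.7), (83, 54.3), (86, 52.9), (89, 51.5), (92, 50.4), (95, 49.4)]
bar [72.55851779 78.19886895]
```

View pics/w5.png

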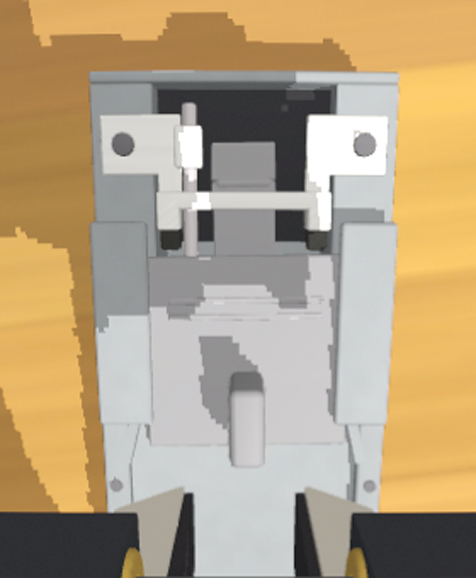

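The view shows the plate under both lips with its edge at row 255, short of the rubber stops at row 240. The barb is straight and raised behind the bar at (245,185), and the gripper is clear. I hand in.

```bash
python3 -c "from workcell import bot; print(bot.hand_in())"
```

```text
the job is handed in; nothing more can be done
None
```

The battery box is closed: the cover is under the lips with its tongue latched behind the keeper bar, the rubber stops untouched and the gripper clear, and I handed the job in at about 17 s.

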